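Click the stock box lid shut

TASK

Close up the sunglasses stock box for the night: press down each of the four blue sections of its lid rim with your fingertips until every one has clicked shut and lies flush. Press firmly but not brutally so the plastic does not crack, and leave the sunglasses, case and bottle around it standing where they are. The box itself stays standing in its place too.

Things in the scene. Friction and masses are not known exactly. Their poses are not given: they have to be found in the camera images.
- stockbox: Grey plastic stock box for sunglasses, loose on the table, about 1.2 kg, 158 (its x) x 208 (its y) x 66 mm with its lid on. Origin: centre of its underside; z up; stands yawed by up to about 0.45 rad.
- lid_top (a point): Centre of the lid's top, 66 mm above the table. The lid has a clear window (98 x 148 mm) in the middle, four fixed white corners, and between them four blue rim sections, each hinged along the window's edge, level with the window when shut. At the start each one's outer edge sticks up about 9 mm. Axes as the box.
- clip_near (a joint): Blue section on the near long side (robot side, the box's own -x side): angle pressed down, rad. 0 = fully raised (as at the start), 0.30 = shut, flush. Pressed on its yellow patch it takes about 10 N (more nearer the window) to set it moving, less as it nears its click point at 0.18, whence it snaps down and stays; short of it, it rises again.
- pad_near (a point): Top centre of the yellow 10 x 40 mm press patch, midway along the blue section on the near long side (robot side, the box's own -x side) (146 x 30 mm, 4 mm thick), 20 mm out from its hinge, 10 mm in from its outer edge. x points outwards along the top face (tilted up while raised), z is normal to it. Comes down about 6 mm, to 66 mm above the table, when shut.
- clip_far (a joint): Blue section on the far long side (the box's own +x side): angle pressed down, rad. 0 = fully raised (as at the start), 0.30 = shut, flush. Pressed on its yellow patch it takes about 10 N (more nearer the window) to set it moving, less as it nears its click point at 0.18, whence it snaps down and stays; short of it, it rises again.
- pad_far (a point): Top centre of the yellow 10 x 40 mm press patch, midway along the blue section on the far long side (the box's own +x side) (146 x 30 mm, 4 mm thick), 20 mm out from its hinge, 10 mm in from its outer edge. x points outwards along the top face (tilted up while raised), z is normal to it. Comes down about 6 mm, to 66 mm above the table, when shut.
- clip_left (a joint): Blue section on the short side at the box's own +y: angle pressed down, rad. 0 = fully raised (as at the start), 0.30 = shut, flush. Pressed on its yellow patch it takes about 10 N (more nearer the window) to set it moving, less as it nears its click point at 0.18, whence it snaps down and stays; short of it, it rises again.
- pad_left (a point): Top centre of the yellow 10 x 40 mm press patch, midway along the blue section on the short side at the box's own +y (96 x 30 mm, 4 mm thick), 20 mm out from its hinge, 10 mm in from its outer edge. x points outwards along the top face (tilted up while raised), z is normal to it. Comes down about 6 mm, to 66 mm above the table, when shut.
- clip_right (a joint): Blue section on the short side at the box's own -y: angle pressed down, rad. 0 = fully raised (as at the start), 0.30 = shut, flush. Pressed on its yellow patch it takes about 10 N (more nearer the window) to set it moving, less as it nears its click point at 0.18, whence it snaps down and stays; short of it, it rises again.
- pad_right (a point): Top centre of the yellow 10 x 40 mm press patch, midway along the blue section on the short side at the box's own -y (96 x 30 mm, 4 mm thick), 20 mm out from its hinge, 10 mm in from its outer edge. x points outwards along the top face (tilted up while raised), z is normal to it. Comes down about 6 mm, to 66 mm above the table, when shut.
- shades_a: Brown, amber-lensed folded pair of sunglasses standing loose on the table, 140 mm wide, 50 mm tall, 35 mm deep, 40 g. Origin: on the table under the lenses. A bystander.
- shades_b: Black, blue-lensed folded pair of sunglasses standing loose on the table, 140 mm wide, 50 mm tall, 35 mm deep, 40 g. Origin: on the table under the lenses. A bystander.
- case: Closed red hard spectacle case, loose, 62 x 155 x 40 mm, 120 g. Origin: centre of its underside. A bystander.
- spray: Small green lens-cleaner bottle, loose, 38 mm across, 105 mm tall, 90 g. Origin: centre of its underside. A bystander.

How it is judged:
By the outcome, as a careful person would: the job done as asked, in the order asked, and still so for the second after the job is handed in, with the robot touching nothing.
It also fails if it takes over 43 s, if anything falls off the work surface, if the arm or the gripper's body presses on something with over 40 N, if the wrist force passes 120 N, or if a joint passes its speed limit or range.

ROBOT

A 6-joint arm with a two-finger parallel gripper is mounted at the origin on the work surface. World frame = base frame: x ahead of the robot, y to its left, z up, the work surface at z = 0. Lengths are in m, angles in rad, forces in N, time in s.
With the tool pointing down it reaches from about 0.275 to 0.825 m from the base axis. Payload 4.9 kg.
Tool frame: the origin (TCP) lies at the very end of the fingers, on their centre line; the grasp point (between the pads) lies 19 mm behind it; z points along the fingers, y is the direction in which the jaws open and shut (so a half turn about z gives the same grasp; the last joint's range is limited). The gripper opens to 85 mm and grips with 20 to 120 N. Pads are 22 mm wide; open, the fingers measure 114 mm over their backs; the gripper's body (76 mm by 85 mm) begins 54 mm behind the grasp point. The pads swing forward as they close: fully open they stand 13 mm farther back than shut.
Start: joints at [-1.24, 0.326, -0.193, 1.052, 0, 1.437], TCP at [0.247, -0.492, 0.231] pointing down, gripper open.
Joint ranges: [-2.65, 2.65], [-0.97, 1.79], [-1.3, 1.35], [-1.93, 2.1], [-1.47, 1.37], [-3.14, 3.14]. Speed limits (rad/s): [2.57, 2.57, 3.14, 3.14, 3.14, 3.14].

INTERFACE

Orientations are given as a unit quaternion [x, y, z, w].
In Python, from workcell import ctrl, kin, snapshot, workorder gives the robot as it stands. Calls block until the motion is done:
- ctrl.move_to(position, orientation): joint-space move of the TCP to a pose.
- ctrl.movel(position, max_speed=0.15, rot=None): straight line of the TCP; rot=None keeps the orientation; max_speed is the mean speed in m/s.
- ctrl.goto_joints(angles): joint-space move.
- ctrl.move_gripper(opening): finger opening in m; the grip force is fixed at half the most; returns when the fingers have stopped.
- ctrl.hold(seconds).
- kin.solve_ik(position, orientation): joint angles nearest the present ones, or None.
- ctrl.get_obs(): the state.
- snapshot(name): name is "scene" or "top" or "wrist"; returns a dict with "image" (400x640x3 uint8, red, green, blue), "fx", "fy", "cx", "cy" (pixels), "k1" (the pictures are not rectified: a ray, as slopes to the right and down, at radius r is drawn at 1 + k1 r^2 times it, then the intrinsics apply), "cam_to_world" (4x4, takes a point from camera to world coordinates); the wrist camera has in their place "hand_eye" (4x4, takes a point from camera to tool coordinates, whose origin is the TCP and whose axes are the flange's). Camera axes: x right, y up, looking along -z (the intrinsics and any distortion apply to the point x, -y, -z); pixel columns grow to the right and rows downward; lengths in m; the calibration is good to about 2 mm. A picture is of the moment at which its call begins: read the wrist's pose just before it. There is no depth.
A pose or a line that the arm cannot do raises ctrl.Unreachable and nothing moves.
- workorder.hand_in(): hands the job in, once; it reports no verdict.
The state is a dict: "clock": time; "joint_pos": joint angles; "joint_velocities": joint speeds; "tau": joint torques, N m; "ee_pos": TCP position; "ee_rot": TCP orientation; "contact_force": force on the tool from outside, world axes, zero at the start; "torque": the same for the moment, N m; "opening": finger opening in m.
Only numpy, scipy, OpenCV 4.12 (cv2) and the standard library are available. Lean on these libraries where they do the work, as an engineer would, in place of code of your own. Each camera call takes 0.05 s, during which the arm holds its last target. There are 200 camera calls.

## Working session

There is one attempt and no reset: what is moved stays moved. The work goes in short steps, each a Python script; the robot and the scene stay as the last script left them, time stands still between calls to the robot, and variables do not carry over. Pictures are saved under pics/ and viewed, about 8 in all and at most 12, crops included, and the job is handed in when it is done.

```bash
mkdir -p pics; ls; python3 - <<'E'
from workcell import ctrl,kin,snapshot,workorder
import cv2,numpy as np
for n in("scene","top"):
    s=snapshot(n); cv2.imwrite(f"pics/{n}0.png",s["image"][:,:,::-1])
    print(n,s["fx"],s["fy"],s["cx"],s["cy"],s["k1"],np.round(s["cam_to_world"],3).tolist())
o=ctrl.get_obs();print(o)
E
```

```text
pics
scene 502.412098624996 502.412098624996 314.6220546324763 201.7884531502654 0.01673717510899288 [[-0.646, -0.433, 0.629, 1.493], [0.763, -0.384, 0.52, 0.742], [0.016, 0.816, 0.578, 0.848], [0.0, 0.0, 0.0, 1.0]]
top 364.37576927893656 364.37576927893656 319.5872545702539 198.37843625705938 -0.07927480218585894 [[-0.009, 0.993, -0.121, 0.547], [-1.0, -0.008, 0.009, 0.062], [0.008, 0.122, 0.993, 0.83], [0.0, 0.0, 0.0, 1.0]]
{'clock': 0.1, 'joint_pos': array([-1.24020231e+00,  3.26875053e-01, -1.93462777e-01,  1.05195375e+00,
        8.50043580e-06,  1.43666273e+00]), 'joint_velocities': array([ 0.00039881, -0.00228678,  0.00268078, -0.00082158,  0.00046877,
       -0.00078349]), 'tau': array([ 7.39903553e-04, -4.44240189e+01,  2.63038588e+01,  7.91902741e-03,
       -2.25147346e-04, -8.70432899e-06]), 'ee_pos': array([ 0.24638339, -0.49117884,  0.23058524]), 'ee_rot': array([ 9.73124510e-01,  2.30278374e-01, -6.90918256e-05, -7.44440192e-04]), 'contact_force': array([-0.39722482,  0.33695207, -0.53496309]), 'torque': array([-0.01693455,  0.01761015,  0.01017133]), 'opening': 0.08557754927734086}
```

View pics/top0.png

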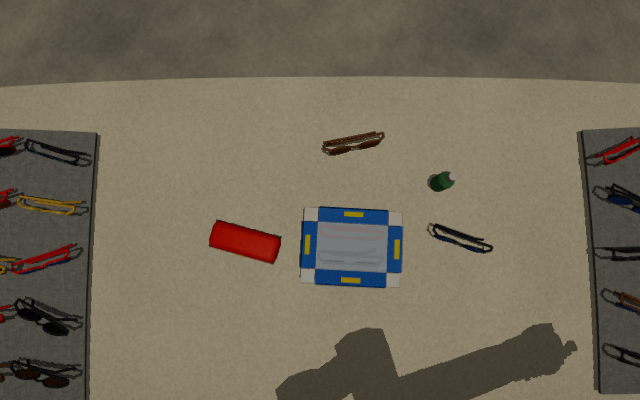

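View pics/scene0.png

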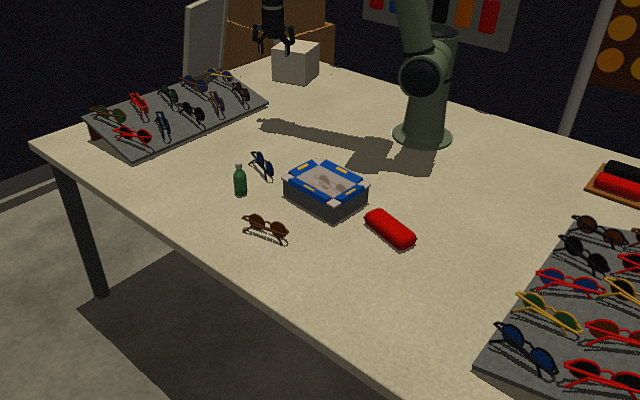

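Top view: the box is centred near pixel (351,247). The yellow patches are far (353,214), near (350,280), left (307,244) and right (397,249). The bystanders are clear of the lid. In the scene view all four rims are raised, and the bottle, shades and case stand apart from the box.

```bash
cat > h.py <<'E'
from workcell import ctrl,kin,snapshot,workorder
import cv2,numpy as np
from scipy.spatial.transform import Rotation as R
def rays(s,px,T):
    d=cv2.undistortPoints(np.float64(px).reshape(-1,1,2),np.array([[s["fx"],0,s["cx"]],[0,s["fy"],s["cy"]],[0,0,1]]),np.array([s["k1"],0,0,0.])).reshape(-1,2)
    return np.c_[d[:,0],-d[:,1],-np.ones(len(d))]@T[:3,:3].T, T[:3,3]
def at_z(s,px,T,z):
    v,o=rays(s,px,T); return o+v*((z-o[2])/v[:,2])[:,None]
def patches(im,amin,roi=None):
    hsv=cv2.cvtColor(im,cv2.COLOR_RGB2HSV)
    m=cv2.inRange(hsv,(20,130,90),(35,255,255))
    if roi: k=np.zeros_like(m);k[roi[1]:roi[3],roi[0]:roi[2]]=1;m*=k
    n,l,st,c=cv2.connectedComponentsWithStats(m)
    return [(c[i],st[i,4]) for i in range(1,n) if st[i,4]>=amin]
def fit(P):
    """P: patch centres in order near,far,left,right -> centre, yaw"""
    c=P[:,:2].mean(0); a=P[1]-P[0]; b=P[2]-P[3]
    return c,[np.arctan2(a[1],a[0]),np.arctan2(-b[0],b[1])],np.hypot(*a[:2]),np.hypot(*b[:2])
E
python3 - <<'E'
from h import *
for n,roi in(("top",(295,200,410,295)),("scene",(275,150,375,225))):
    s=snapshot(n);T=np.array(s["cam_to_world"])
    ps=patches(s["image"],8,roi); px=np.array([p[0] for p in ps]); print(n,[(np.round(p[0],1),p[1]) for p in ps])
    X=at_z(s,px,T,.072);print(np.round(X,4))
    if len(X)==4:
        c=X[:,:2].mean(0)
        d=X[:,:2]-c; o=[d[:,0].argmin(),d[:,0].argmax(),d[:,1].argmax(),d[:,1].argmin()]
        print(fit(X[o]))
E
```

```text
top [(array([353.2, 213.9]), np.int32(85)), (array([306.9, 243.7]), np.int32(85)), (array([396.5, 248.9]), np.int32(81)), (array([350.3, 279.8]), np.int32(82))]
[[ 0.6069 -0.0155  0.072 ]
 [ 0.5459  0.0816  0.072 ]
 [ 0.5331 -0.1044  0.072 ]
 [ 0.4714 -0.0072  0.072 ]]
(array([ 0.53932345, -0.01135199]), [np.float64(-0.06148805889560203), np.float64(-0.0686470654984644)], np.float64(0.1357691158781061), np.float64(0.18639752291542916))
scene [(array([302.4, 166.5]), np.int32(27)), (array([341.2, 169.6]), np.int32(25)), (array([308.2, 187.3]), np.int32(15)), (array([349.9, 191.3]), np.int32(16))]
[[ 0.5355 -0.1     0.072 ]
 [ 0.4725 -0.0034  0.072 ]
 [ 0.6078 -0.0147  0.072 ]
 [ 0.5466  0.0845  0.072 ]]
(array([ 0.54060749, -0.00840685]), [np.float64(-0.08334574724336545), np.float64(-0.06001522437752398)], np.float64(0.13580614748466907), np.float64(0.18487684456529566))
```

```bash
cat >> h.py <<'E'
def down(yaw): # tool x along yaw, z down
    return (R.from_euler('z',yaw)*R.from_euler('x',np.pi)).as_quat()
E
python3 - <<'E'
from h import *
ctrl.move_gripper(0.0)
yaw=-.067
for y in(yaw,yaw+np.pi): print(kin.solve_ik([.54,-.01,.25],down(y)))
for y in(yaw+np.pi/2,yaw-np.pi/2): print(kin.solve_ik([.54,-.01,.25],down(y)))
js=[(kin.solve_ik([.52,-.01,.30],down(y)),y) for y in(yaw,yaw+np.pi)]
js=[j for j in js if j[0] is not None]
q,y=min(js,key=lambda j:abs(j[0]-ctrl.get_obs()["joint_pos"]).max()); print(y)
ctrl.move_to([.52,-.01,.30],down(y)); ctrl.hold(.2)
o=ctrl.get_obs(); s=snapshot("wrist")
T=np.eye(4);T[:3,:3]=R.from_quat(o["ee_rot"]).as_matrix();T[:3,3]=o["ee_pos"];T=T@np.array(s["hand_eye"])
cv2.imwrite("pics/w1.png",s["image"][:,:,::-1])
print(o["clock"],o["ee_pos"],o["contact_force"],o["opening"],np.round(T,3).tolist())
ps=patches(s["image"],60); px=np.array([p[0] for p in ps])
print([(np.round(p[0],1),p[1]) for p in ps]); 
if len(ps):print(np.round(at_z(s,px,T,.072),4))
E
```

```text
[-0.15521467  0.29603291 -0.18626369  1.08849973  0.          3.05337798]
[-0.15521467  0.29603291 -0.18626369  1.08849973  0.         -0.08821467]
[-0.15521467  0.29603291 -0.18626369  1.08849973  0.          1.48258166]
[-0.15521467  0.29603291 -0.18626369  1.08849973  0.         -1.659011  ]
3.074592653589793
3.175 [ 0.51996665 -0.01064495  0.29986542] [-0.14851926 -0.40051848  0.29662824] -0.0002061235535554258 [[0.068, -0.956, -0.285, 0.448], [0.998, 0.065, 0.019, -0.004], [0.001, -0.285, 0.958, 0.443], [0.0, 0.0, 0.0, 1.0]]
[(array([319.1, 126.8]), np.int32(245)), (array([240.4, 186.4]), np.int32(246)), (array([399.5, 186.2]), np.int32(181)), (array([319.7, 240.8]), np.int32(223))]
[[ 0.4719 -0.0049  0.072 ]
 [ 0.5335 -0.1011  0.072 ]
 [ 0.5459  0.0845  0.072 ]
 [ 0.6084 -0.0132  0.072 ]]
```

View pics/w1.png

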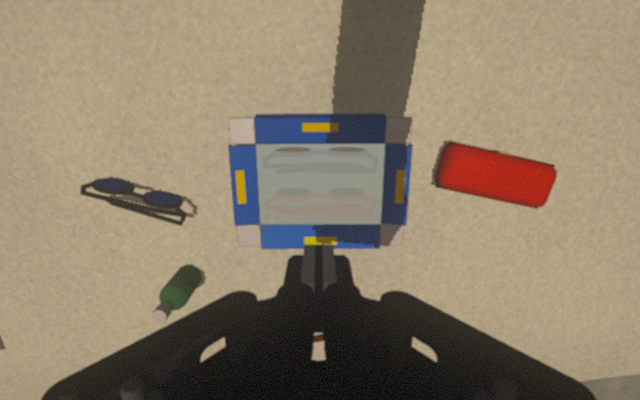

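The wrist view shows all four patches at (319,127), (240,186), (400,186) and (320,241). The far one is partly behind the fingers. All three cameras agree within 3 mm, and the patch spacings match the given sizes. I'll press the near side first.

```bash
cat >> h.py <<'E'
C=np.array([.540,-.0097]); YAW=-.067
PADS=dict(near=((-.0682,0),YAW+np.pi),far=((.0682,0),YAW+np.pi),left=((0,.0932),YAW+np.pi/2),right=((0,-.0932),YAW+np.pi/2))
def press(name,fmax=28):
    off,y=PADS[name]; c,s=np.cos(YAW),np.sin(YAW)
    p=C+np.array([[c,-s],[s,c]])@off
    ctrl.move_to([*p,.12],down(y)); ctrl.movel([*p,.080],.08); ctrl.hold(.15)
    f0=ctrl.get_obs()["contact_force"]; log=[]; z=.078
    while z>=.0635:
        ctrl.movel([*p,z],.02)
        o=ctrl.get_obs(); f=o["contact_force"]-f0; log.append((round(z*1e3,1),round(o["ee_pos"][2]*1e3,1),round(f[2],1),round(np.hypot(*f[:2]),1)))
        if f[2]>fmax or (o["ee_pos"][2]<.0672 and f[2]>12): break
        z-=.0007
    print(name,p.round(4),log)
    ctrl.movel([*p,.085],.08); ctrl.movel([*p,.12],.15)
    print("clock",ctrl.get_obs()["clock"])
E
python3 - <<'E'
from h import *
press("near")
E
```

```text
near [ 0.472  -0.0051] [(78.0, np.float64(78.0), np.float64(1.6), np.float64(1.5)), (77.3, np.float64(77.3), np.float64(1.3), np.float64(0.3)), (76.6, np.float64(76.5), np.float64(1.5), np.float64(0.7)), (75.9, np.float64(75.9), np.float64(1.4), np.float64(0.6)), (75.2, np.float64(75.2), np.float64(1.4), np.float64(0.8)), (74.5, np.float64(74.5), np.float64(0.9), np.float64(0.8)), (73.8, np.float64(73.8), np.float64(0.9), np.float64(0.4)), (73.1, np.float64(73.2), np.float64(3.1), np.float64(0.6)), (72.4, np.float64(72.5), np.float64(5.7), np.float64(0.8)), (71.7, np.float64(71.6), np.float64(2.5), np.float64(0.9)), (71.0, np.float64(71.1), np.float64(6.6), np.float64(1.3)), (70.3, np.float64(70.1), np.float64(1.2), np.float64(0.1)), (69.6, np.float64(69.5), np.float64(1.3), np.float64(1.0)), (68.9, np.float64(68.8), np.float64(0.7), np.float64(1.3)), (68.2, np.float64(68.1), np.float64(1.4), np.float64(0.1)), (67.5, np.float64(67.4), np.float64(1.7), np.float64(0.3)), (66.8, np.float64(66.7), np.float64(1.1), np.float64(0.2)), (66.1, np.float64(66.1), np.float64(1.3), np.float64(0.1)), (65.4, np.float64(65.9), np.float64(7.9), np.float64(2.3)), (64.7, np.float64(65.8), np.float64(13.7), np.float64(4.3))]
clock 10.5833
```

Near clicked at 70 mm and bottoms out at 66 mm, with a peak of about 14 N. Next are the other three.

```bash
sed -i 's/z=.078$/z=.076/; s/round(o\["ee_pos"\]\[2\]\*1e3,1)/float(round(o["ee_pos"][2]*1e3,1))/; s/round(f\[2\],1)/float(round(f[2],1))/; s/round(np.hypot(\*f\[:2\]),1)/float(round(np.hypot(*f[:2]),1))/' h.py
python3 - <<'E'
from h import *
press("far"); press("right"); press("left")
ctrl.move_to([.42,-.01,.30],down(YAW+np.pi)); ctrl.hold(.1)
for n in("top","scene","wrist"):
    s=snapshot(n);im=s["image"]; 
    if n!="wrist":
        x0,y0,x1,y1=dict(top=(200,120,500,300),scene=(225,140,425,260))[n]; im=cv2.resize(im[y0:y1,x0:x1],None,fx=2.6 if n=="top" else 4,fy=2.6 if n=="top" else 4,interpolation=cv2.INTER_CUBIC)
        T=np.array(s["cam_to_world"]); ps=patches(s["image"],8,(295,200,410,295) if n=="top" else (275,150,375,225))
        print(n,[p[0].round(1) for p in ps],at_z(s,np.array([p[0] for p in ps]),T,.066).round(4))
    cv2.imwrite(f"pics/{n}_end.png",im[:,:,::-1])
print(ctrl.get_obs()["clock"])
E
```

```text
far [ 0.608  -0.0143] [(76.0, 75.8, 0.6, 1.2), (75.3, 75.3, 0.3, 0.7), (74.6, 74.6, 0.6, 2.9), (73.9, 74.0, 1.1, 2.4), (73.2, 73.3, 2.0, 1.8), (72.5, 72.8, 4.7, 1.8), (71.8, 72.4, 7.0, 0.9), (71.1, 71.2, 2.6, 2.7), (70.4, 70.6, 5.6, 1.7), (69.7, 69.2, 0.9, 1.4), (69.0, 68.4, 0.2, 1.5), (68.3, 68.0, 1.0, 1.7), (67.6, 67.5, 0.7, 0.6), (66.9, 66.8, 0.0, 1.6), (66.2, 66.1, 0.5, 2.2), (65.5, 66.0, 6.1, 1.1), (64.8, 65.9, 9.9, 2.2), (64.1, 65.8, 13.6, 4.2)]
clock 17.3833
right [ 0.5338 -0.1027] [(76.0, 75.9, -1.1, 0.9), (75.3, 75.3, -0.6, 0.5), (74.6, 74.6, -0.6, 0.7), (73.9, 73.9, 0.7, 0.5), (73.2, 73.3, 0.9, 0.3), (72.5, 72.7, 2.6, 2.3), (71.8, 72.2, 5.9, 1.7), (71.1, 71.1, 0.6, 0.8), (70.4, 70.5, 3.1, 0.9), (69.7, 69.3, -0.2, 0.9), (69.0, 68.7, 0.8, 0.1), (68.3, 68.1, -0.8, 1.2), (67.6, 67.6, -0.8, 0.7), (66.9, 66.8, -0.4, 0.3), (66.2, 66.1, -0.2, 0.5), (65.5, 66.0, 4.5, 1.3), (64.8, 65.9, 10.2, 3.9), (64.1, 65.8, 15.7, 6.0)]
clock 24.8333
left [0.5462 0.0833] [(76.0, 75.9, -1.5, 1.2), (75.3, 75.3, 0.1, 0.6), (74.6, 74.6, -0.9, 0.2), (73.9, 73.9, -1.2, 1.6), (73.2, 73.3, 0.5, 0.7), (72.5, 72.7, 2.4, 1.1), (71.8, 72.3, 5.3, 2.4), (71.1, 71.1, 1.7, 1.4), (70.4, 70.5, 3.2, 1.5), (69.7, 69.3, -1.3, 0.6), (69.0, 68.6, -2.0, 0.5), (68.3, 68.1, -1.0, 0.9), (67.6, 67.5, -1.3, 0.5), (66.9, 66.8, -1.5, 0.5), (66.2, 66.1, -1.3, 1.1), (65.5, 66.0, 4.0, 2.4), (64.8, 65.9, 8.5, 2.9), (64.1, 65.8, 13.7, 3.6)]
clock 31.8
top [array([353.1, 213.6]), array([306.5, 243.9]), array([396.4, 248.6])] [[ 0.608  -0.0158  0.066 ]
 [ 0.5455  0.0825  0.066 ]
 [ 0.5336 -0.1053  0.066 ]]
scene [array([302.2, 167.9]), array([340.2, 170.7]), array([308.7, 189.6]), array([349.9, 193.4])] [[ 0.5343 -0.1016  0.066 ]
 [ 0.4716 -0.0075  0.066 ]
 [ 0.6091 -0.0119  0.066 ]
 [ 0.5477  0.0856  0.066 ]]
33.625
```

View pics/scene_end.png

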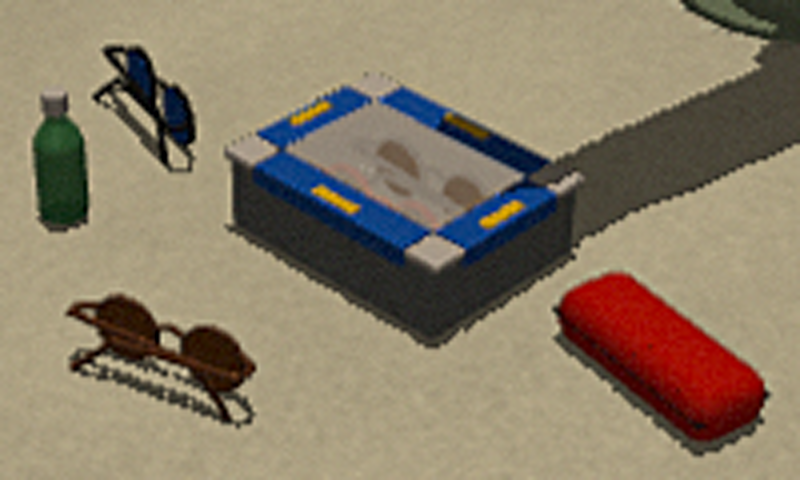

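View pics/wrist_end.png

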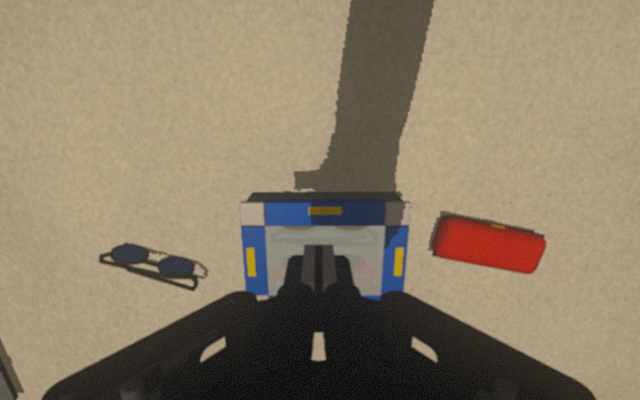

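The scene view shows all four sections level with the white corners, and the box, shades, case and bottle still standing. The near side, patch at (467,125) in that crop, is only in the arm's shadow. The wrist view shows the near, left and right sections flush. I'm handing in.

```bash
python3 -c "
from h import *
print(workorder.hand_in(), ctrl.get_obs()['clock'])"
```

```text
the job is handed in; nothing more can be done
the job is handed in; nothing more can be done
```

I pressed all four blue rim sections shut with the closed fingertips, in the order near, far, right, left, and handed the job in. The clock read 33.6 s at my last check, against the 43 s limit.

- **Click:** on each section the force built up, then dropped away at about 70 mm. The fingers then met a solid stop at about 66 mm, which is flush. The highest force I read was about 16 N.
- **Final pictures:** all four sections lie level with the white corners. The sunglasses, case and bottle look to be standing where they were; I judged that by eye and did not measure it. The patch positions agree with those at the start to within about 3–4 mm, which is roughly the camera error, so I saw no sign that the box moved.
- **Failed check:** the last top picture picked up only three of the four patches. The near one was not picked up, most likely because of the arm's shadow. The scene and wrist views both show it flush.

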